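Calibrate the tilt gauge on its rest block

TASK

Calibrate the laboratory's angle gauge: take the calibration plug from its wooden stand, push it fully home in the round opening on top of the data logger and let it go. Then rock the angle gauge on the ridge of the wooden rest block until its swinging pointer settles on the brass index mark, and finish while still holding it there with the gripper, its foot resting on the ridge with the dial still facing along it. Leave the bottles and other things on the bench where they are.

Things in the scene. Friction and masses are not known exactly. Their poses are not given: they have to be found in the camera images.
- plug_center (a point): Calibration plug: black round barrel 18 mm across, 46 mm tall, over a brass pin 8 mm across, 28 mm long. Stands pin down in a loose-fitting hole of a small fixed wooden stand (50 x 50 x 36 mm), barrel resting on the stand's top. Point: middle of the barrel, 51 mm above the pin's tip; z up along the plug
- plug_tip (a point): tip (lower end) of the plug's pin; z up along the plug
- logger_hole (a point): mouth of the round opening, 11 mm across, 38 mm deep, in the flat top (50 mm above the bench) of the fixed grey data logger, a box 100 x 130 x 50 mm with a small screen; the opening is 35 mm from the box's middle along +y, with white ticks round it; z up. Plug home: barrel's shoulder on the logger's top
- rest_ridge (a point): middle of the ridge of the fixed wooden rest block (60 mm long, 83 mm across, on a steel plate 90 x 100 x 4 mm). The ridge is 50 mm above the bench, along this point's x axis; the top falls away like an uneven roof: gently (0.21 rad, 53 mm wide) to +y, steeply (0.45 rad, 31 mm) to -y; z up
- gauge_grip (a point): Angle gauge, loose, 0.35 to 0.55 kg. Point inside its black top handle (20 mm thick along x, 36 mm wide along y, 42 mm tall), 118 mm above the foot's underside, 23 mm above the case's top, 19 mm below the handle's top. x: out of the dial, away from the robot, the axis it rocks about; y along the foot; z up along the gauge. Starts with foot flat on the gentle slope, turned -0.21 rad about x
- gauge_foot (a point): middle of the underside of the gauge's steel foot (40 x 110 x 10 mm), axes as gauge_grip. On the foot stands the aluminium case, 110 mm wide, 30 mm thick, 85 mm tall, with a white dial behind solid clear glass
- pointer_tip (a point): tip of the gauge's black swinging pointer, a damped pendulum needle 55 mm long hung 83 mm above the foot's underside on the dial's centre line; it hangs plumb and settles in about 2 s
- mark_tip (a point): middle of the brass index mark, a tab 8 mm wide (across) on the dial's scale at the pointer tip's radius; it is stiff and turns with the gauge
- pointer (a joint): angle of the pointer on the dial (rad); 0 along the gauge's own -z, growing as the gauge turns positively about its x axis (its +y end up): when settled it equals the gauge's lean about x
- mark (a joint): angle of the index mark on the dial (rad), same zero and direction as the pointer; it is the lean at which the settled pointer is on the mark
- dropper: Bystander: white plastic dropper bottle, 44 mm across, 120 mm tall, standing; origin at its underside's centre
- flask: Bystander: black drinking flask, 66 mm across, 180 mm tall, standing; origin at its underside's centre
- pen: Bystander: white marker pen, 12 mm thick, 142 mm long, lying
- slides: Bystander: clear slide box 80 x 35 x 22 mm; origin at its underside's centre
- beaker: Bystander: white ceramic beaker, 60 mm across, 55 mm tall; origin at its underside's centre
- eraser: Bystander: black rubber eraser 55 x 25 x 14 mm; origin at its underside's centre

How it is judged (in metres and radians):
On the way, in this order (a step that is already met when the one before it is completed fails the run):
1. the plug is fully home in the logger's opening and let go (z of plug_tip in the frame of logger_hole below -0.022 m and horizontal distance between plug_tip and logger_hole below 0.006 m and angle between the z axis of plug_center and the z axis of logger_hole, either way round below 0.2 rad and contact force between the fingers and plug below 0.1 N), for 0.2 s.
2. with the plug home and the gauge gripped, the pointer comes to the mark with the foot on the ridge (all of step 1 and distance between pointer_tip and mark_tip below 0.0045 m and velocity of joint pointer between -0.3 and 0.3 rad/s and contact force between gauge and rest above 0.3 N and contact force between the fingers and gauge above 3 N and distance between gauge_foot and rest_ridge below 0.035 m and angle between the x axis of gauge_grip and the x axis of rest_ridge, either way round below 0.25 rad), for 0.3 s.
At the end, for the whole second after the job is handed in: Plug home (pin 22 mm in) and free; gripper touches the gauge (over 3 N); foot bears on the rest block (over 0.3 N), its middle within 35 mm of the ridge's, dial axis within 0.25 rad of the ridge; pointer tip within 4.5 mm of the mark's middle and under 0.3 rad/s, through the last second (all of step 2); the arm keeps its last pose, push and grip.
It fails at once if a bystander is shoved more than 40 mm (distance of any of dropper, flask, pen, slides, beaker, eraser from where it was at the start of the episode above 0.04 m).
It fails at once if the gauge falls off the rest block or is laid over (height (world z) of gauge_grip below 0.09 m).
It also fails if it takes over 56 s, if anything falls off the work surface, if the arm or the gripper's body presses on something with over 40 N, if the wrist force passes 120 N, or if a joint passes its speed limit or range.

ROBOT

A 6-joint arm with a two-finger parallel gripper is mounted at the origin on the work surface. World frame = base frame: x ahead of the robot, y to its left, z up, the work surface at z = 0. Lengths are in m, angles in degrees, forces in N, time in s.
With the tool pointing down it reaches from about 0.425 to 0.95 m from the base axis. Payload 3.5 kg.
Tool frame: the origin (TCP) lies at the very end of the fingers, on their centre line; the grasp point (between the pads) lies 19 mm behind it; z points along the fingers, y is the direction in which the jaws open and shut (so a half turn about z gives the same grasp; the last joint's range is limited). The gripper opens to 85 mm and grips with 20 to 120 N. Pads are 22 mm wide; open, the fingers measure 114 mm over their backs; the gripper's body (76 mm by 85 mm) begins 54 mm behind the grasp point. The pads swing forward as they close: fully open they stand 13 mm farther back than shut.
Start: joints at [-84.74, 16.404, 90.338, -0, 73.258, -8.594], TCP at [0.162, -0.655, 0.231] pointing down, gripper open.
Joint ranges: [-158.93, 158.93], [-51.34, 127.21], [12.03, 142.37], [-87.48, 267.48], [13.55, 161.25], [-162.69, 162.69]. Speed limits (degrees/s): [159.86, 159.86, 180, 180, 180, 180].

INTERFACE

Orientations are given as [roll, pitch, yaw] about the fixed x, y, z axes, in that order (R = Rz(yaw) Ry(pitch) Rx(roll)).
In Python, from bench import state, cams, bot gives the robot as it stands.
- The arm moves only by the tool arm_command, never from a script. Its argument "targets" is one flat list of numbers, 7 for each row, row after row: the shift along the tool's x, y, z in cm, then the turn, a rotation vector about the tool's x, y, z in degrees, then the closure in counts, from 0 (fully open) to 255 (shut). In form: [dx, dy, dz, ax, ay, az, gripper, dx, dy, dz, ax, ay, az, gripper, ...]. A call has 1 to 12 rows; each row is the pose to reach, as a shift and turn from the pose measured when the call began, along the tool's axes at that moment; what a row does not reach only later rows make up. A row lasts 1/12 s, in which the tool goes at most 41.7 mm and 7.16 degrees, less where a joint would pass 70% of its speed; a pose out of reach is approached as far as the arm can. A call with a gripper value outside its range is refused whole. The fingers move at their own pace and stop on an object; "force" is the grip in N (left out, the last holds). Time passes only in rows, so rows that repeat a pose let the fingers close. It gives the time, the measured TCP pose, the force and the opening at its end, in the units of the state.
- state(): the state, without advancing time (a new reading comes with each control period).
- cams.snapshot(name): name is "scene" or "side" or "wrist"; returns a dict with "color" (480x640x3 uint8, red, green, blue), "K" (3x3 intrinsics, pixels), "k1" (the pictures are not rectified: a ray, as slopes to the right and down, at radius r is drawn at 1 + k1 r^2 times it, then the intrinsics apply), "view" (4x4, takes a point from world to camera coordinates). Camera axes: x right, y down, z forward; pixel columns grow to the right and rows downward; lengths in m; the calibration is good to about 2 mm. A picture is of the moment at which its call begins. There is no depth.
- bot.job_done(): hands the job in, once; it reports no verdict.
The state is a dict: "clock": time; "joint_positions": joint angles; "qd": joint speeds; "effort": joint torques, N m; "tcp_pos": TCP position; "eef_rot": TCP orientation; "ft_force": force on the tool from outside, world axes, zero at the start; "wrist_torque": the same for the moment, N m; "finger_gap": opening from 0.0 (shut) to 1.0 (fully open).
Only numpy, scipy, OpenCV 4.12 (cv2) and the standard library are available. Lean on these libraries where they do the work, as an engineer would, in place of code of your own. Each camera call takes 0.05 s, during which the arm holds its last target.

## Working session

There is one attempt and no reset: what is moved stays moved. The work goes in short steps, Python scripts to look and compute and a tool call to move; the robot and the scene stay as the last step left them, time stands still between calls to the robot, and variables do not carry over. Pictures are saved under pics/ and viewed, and the job is handed in when it is done.

Besides the shell and the picture viewer there is one more tool, called after ">>>" in YAML: its name, and indented under it one key for each argument. arm_command: Moves the arm, as the interface text tells. Its arguments: {"type":"object","properties":{"targets":{"type":"array"},"force":{"type":"number"}},"required":["targets"]}

```bash
mkdir -p pics; ls
python3 - <<'E'
from bench import state,cams,bot
import cv2
print(state())
for n in ("scene","side","wrist"):
    s=cams.snapshot(n); cv2.imwrite(f"pics/{n}0.png",s["color"][:,:,::-1]); print(n,s["K"].tolist(),s["k1"],s["view"].round(4).tolist())
E
```

```text
pics
{'clock': 0.0, 'joint_positions': array([-8.47414522e+01,  1.64551384e+01,  9.04242212e+01, -2.38269021e-03,
        7.32577363e+01, -8.59326739e+00]), 'qd': array([-0.05189918,  0.04434088, -0.02275386, -0.04376121,  0.02021514,
       -0.11234631]), 'effort': array([-9.43709529e-04, -4.05977368e+01, -2.92627305e+01, -2.04109942e-04,
        5.85088841e-03, -1.55917828e-06]), 'tcp_pos': array([ 0.16157266, -0.65469125,  0.22991406]), 'eef_rot': array([-1.79864102e+02, -1.82302881e-02,  1.38524826e+01]), 'ft_force': array([ 0.19103835,  0.2040221 , -0.0742407 ]), 'wrist_torque': array([-0.07446229, -0.01195388, -0.00679863]), 'finger_gap': 0.9979504336341114}
scene [[535.8415565985019, 0.0, 325.82002489304733], [0.0, 535.8415565985019, 237.96995987218423], [0.0, 0.0, 1.0]] -0.09587159094050733 [[0.8576, 0.5143, -0.0093, -0.4955], [0.4424, -0.7468, -0.4966, -0.1905], [-0.2623, 0.4218, -0.8679, 1.3581], [0.0, 0.0, 0.0, 1.0]]
side [[468.3393593143494, 0.0, 316.73902861302287], [0.0, 468.3393593143494, 242.49929451195595], [0.0, 0.0, 1.0]] -0.07420413481541005 [[0.9568, -0.2903, -0.0147, -0.5247], [-0.1837, -0.5649, -0.8044, 0.2286], [0.2252, 0.7724, -0.5939, 1.2142], [0.0, 0.0, 0.0, 1.0]]
wrist [[376.91944941636785, 0.0, 322.28959581182744], [0.0, 376.91944941636785, 241.0368193024088], [0.0, 0.0, 1.0]] -0.028746008512214427 [[0.2389, -0.971, -0.0033, -0.674], [-0.9338, -0.2306, 0.2737, -0.0351], [-0.2665, -0.0623, -0.9618, 0.379], [0.0, 0.0, 0.0, 1.0]]
```

View pics/scene0.png

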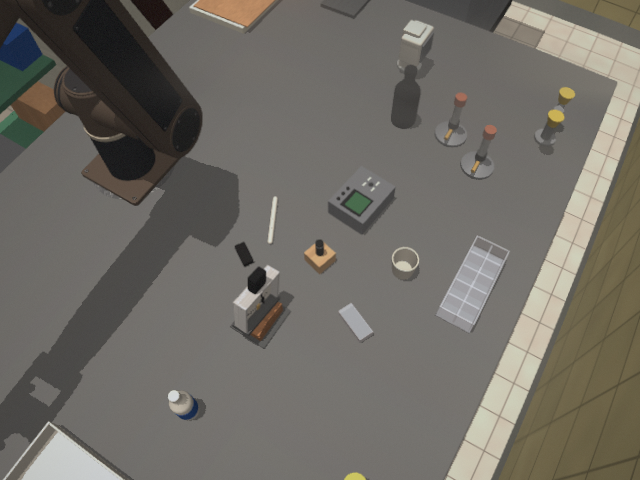

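View pics/side0.png

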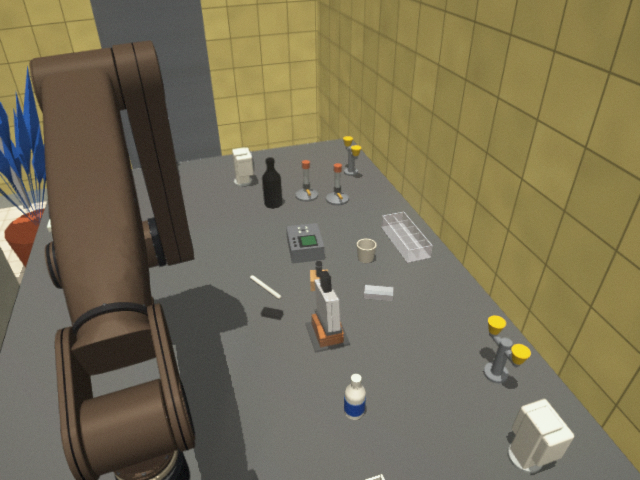

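View pics/wrist0.png

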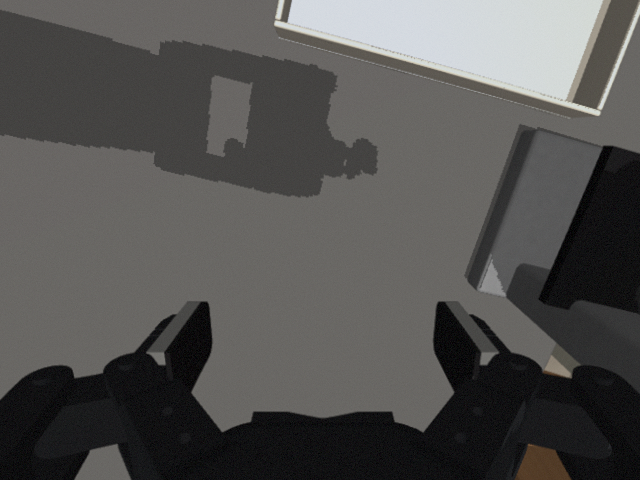

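The scene view shows the plug near (319,247) on its stand, the logger near (361,198) and the gauge near (258,300), with bystanders around them. I'll write the helpers and zoom in.

```bash
cat > h.py <<'E'
from bench import state,cams,bot
import cv2, numpy as np
from scipy.spatial.transform import Rotation as R
def snap(n,tag=None):
    s=cams.snapshot(n)
    if tag: cv2.imwrite(f"pics/{tag}.png",s["color"][:,:,::-1])
    return s
def dist(s): return np.array([s["k1"],0,0,0,0.])
def ray(s,uv):
    p=cv2.undistortPoints(np.array([[uv]],float),s["K"],dist(s))[0,0]
    V=s["view"]; d=V[:3,:3].T@np.array([p[0],p[1],1]); o=-V[:3,:3].T@V[:3,3]
    return o,d/np.linalg.norm(d)
def atz(s,uv,z):
    o,d=ray(s,uv); return o+d*(z-o[2])/d[2]
def proj(s,P):
    P=np.atleast_2d(P).astype(float); V=s["view"]
    return cv2.projectPoints(P,cv2.Rodrigues(V[:3,:3])[0],V[:3,3],s["K"],dist(s))[0][:,0]
def tri(obs):
    A=np.zeros((3,3));b=np.zeros(3)
    for s,uv in obs:
        o,d=ray(s,uv);M=np.eye(3)-np.outer(d,d);A+=M;b+=M@o
    X=np.linalg.solve(A,b)
    return X,[ (proj(s,X)[0]-uv).round(1).tolist() for s,uv in obs]
def crop(s,x0,y0,w,h,k,tag):
    c=s["color"][y0:y0+h,x0:x0+w,::-1]; cv2.imwrite(f"pics/{tag}.png",cv2.resize(c,None,fx=k,fy=k,interpolation=cv2.INTER_CUBIC))
def Rt(st=None):
    st=st or state(); return R.from_euler('xyz',st["eef_rot"],degrees=True).as_matrix(), np.array(st["tcp_pos"])
def rel(Rg,pg,st=None):
    """shift cm + rotvec deg in tool frame"""
    R0,p0=Rt(st); return (R0.T@(pg-p0)*100).round(2), np.degrees(R.from_matrix(R0.T@Rg).as_rotvec()).round(2)
E
python3 - <<'E'
from h import *
s=snap("scene");d=snap("side")
crop(s,215,150,200,150,4,"s1"); crop(d,240,210,160,150,4,"d1")
for n,uv,z in [("stand",(320,252),.036),("hole",(371,184),.05),("gauge handle",(258,280),.17),("eraser",(244,254),.014),("pen",(273,220),.006),("drop",(183,405),.06),("flask",(405,122),0),("beaker",(405,264),.03),("slides",(356,322),.02)]:
    print(n,atz(s,uv,z).round(3))
E
```

```text
stand [0.557 0.01  0.036]
hole [0.57 0.22 0.05]
gauge handle [ 0.528 -0.161  0.17 ]
eraser [ 0.406 -0.073  0.014]
pen [0.409 0.04  0.006]
drop [ 0.512 -0.415  0.06 ]
flask [0.538 0.477 0.   ]
beaker [0.732 0.082 0.03 ]
slides [ 0.704 -0.087  0.02 ]
```

View pics/s1.png

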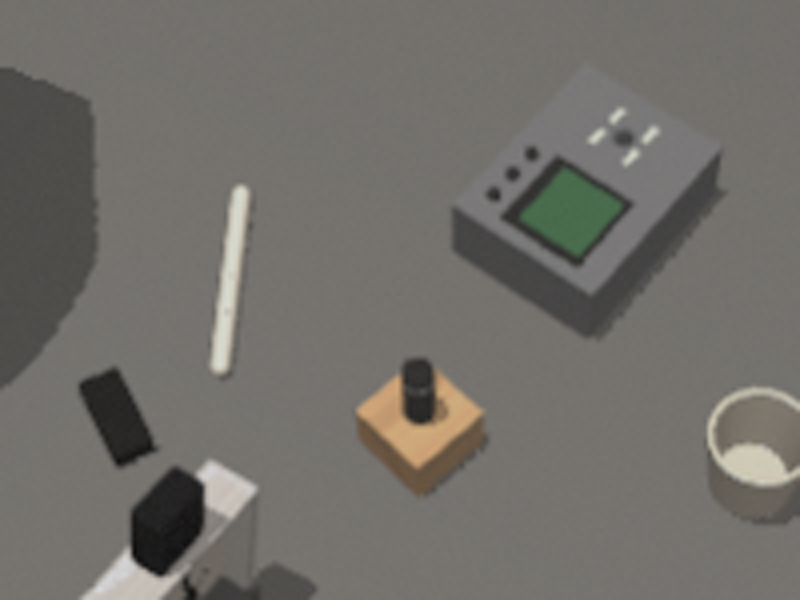

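View pics/d1.png

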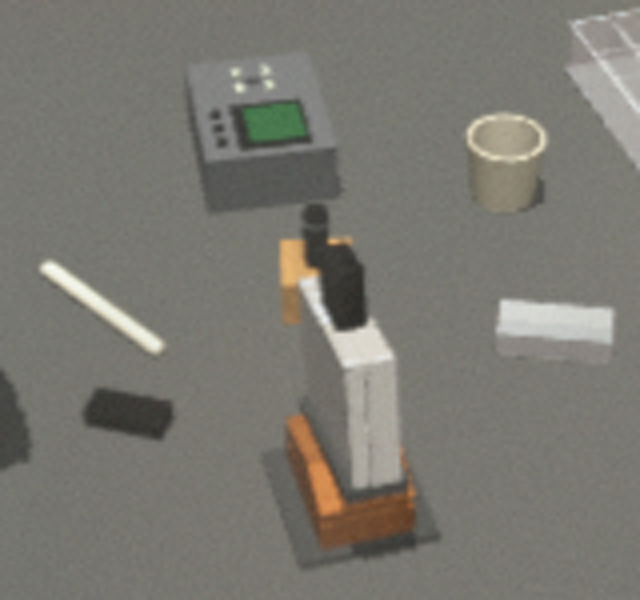

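Run:
```python
from h import *
s=snap("scene");d=snap("side")
for n,c in (("scene",s),("side",d)): print(n,(-c["view"][:3,:3].T@c["view"][:3,3]).round(3))
print("plugtop",tri([(s,(319.5,241.0)),(d,(318.9,263.0))]), atz(s,(319.5,241.0),.082),atz(d,(318.9,263.),.082))
print("hole",tri([(s,(370.7,184.7)),(d,(303.2,229.7))]),atz(s,(370.7,184.7),.05),atz(d,(303.2,229.7),.05))
crop(s,220,255,80,100,6,"s2"); crop(d,295,260,60,90,6,"d2")
```

```text
scene [ 0.865 -0.46   1.08 ]
side [ 0.271 -0.961  0.897]
plugtop (array([0.55730455, 0.01021994, 0.08053908]), [[0.2, 0.9], [-0.6, -0.4]]) [0.55614286 0.01120902 0.082     ] [0.55775522 0.00610737 0.082     ]
hole (array([0.57075318, 0.21710569, 0.05123612]), [[-0.1, -0.2], [0.1, 0.1]]) [0.57082236 0.21743159 0.05      ] [0.57095526 0.21953025 0.05      ]
```

View pics/s2.png

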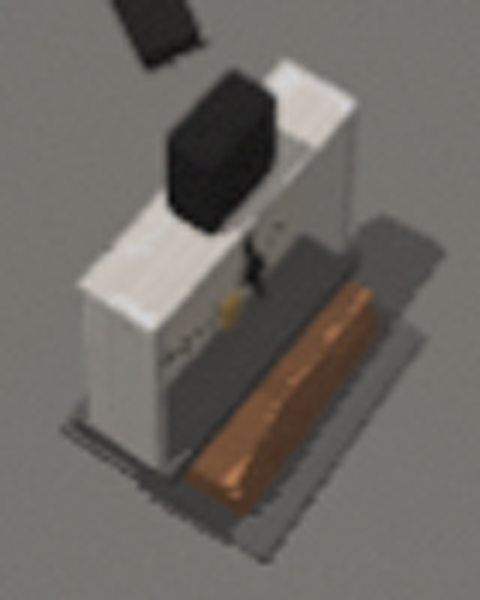

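View pics/d2.png

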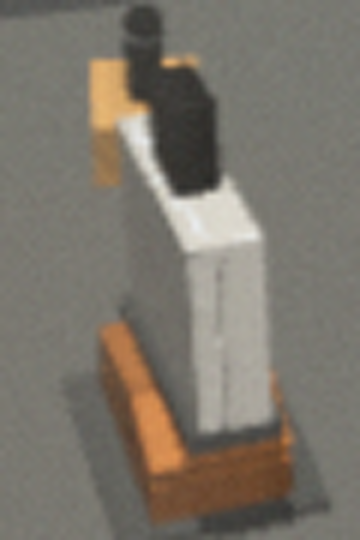

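Run:
```python
from h import *
Rd=R.from_euler('xyz',[180,0,0],degrees=True).as_matrix()
for p in ([.36,-.33,.26],[.557,.008,.2]): print(rel(Rd,np.array(p)))
w=snap("wrist"); R0,p0=Rt(); V=w["view"]; print("cam in tool",R0.T@(-V[:3,:3].T@V[:3,3]-p0)); print((V[:3,:3]@R0).round(3))
```

```text
(array([ 27.04, -26.83,  -2.88]), array([-0.03, -0.  , 13.86]))
(array([ 54.27, -54.92,   3.13]), array([-0.03, -0.  , 13.86]))
cam in tool [ 0.06949446  0.0005393  -0.14171845]
[[-0.001  1.     0.001]
 [-0.962 -0.    -0.274]
 [-0.274 -0.001  0.962]]
```

>>> arm_command:
  targets: [2, -2, -2, 0, 0, 1, 0, 4.7, -4.7, -3, 0, 0, 2, 0, 7.4, -7.4, -3, 0, 0, 3, 0, 10.1, -10.1, -3, 0, 0, 4, 0, 12.8, -12.8, -3, 0, 0, 5, 0, 15.5, -15.5, -3, 0, 0, 6, 0, 18.2, -18.2, -3, 0, 0, 7, 0, 20.9, -20.9, -3, 0, 0, 8, 0, 23.6, -23.6, -3, 0, 0, 9, 0, 26.3, -26.3, -3, 0, 0, 10, 0, 29, -29, -3, 0, 0, 11, 0, 31.7, -31.9, -3, 0, 0, 13.86, 0]

```text
clock: 1.4
tcp_pos: [0.3937, -0.2681, 0.2617]
eef_rot: [180.0, -0.0, -0.1]
ft_force: [-0.6, -0.0, -0.1]
finger_gap: 0.999
```

Run:
```python
from h import *
st=state();print(st["clock"],st["tcp_pos"],st["eef_rot"],st["joint_positions"].round(1))
Rd=R.from_euler('xyz',[180,0,0],degrees=True).as_matrix()
for p in ([.557,.008,.2],): print(rel(Rd,np.array(p)))
```

```text
1.4 [ 0.39366553 -0.26813518  0.26165714] [ 1.79968128e+02 -4.73413233e-02 -1.13705777e-01] [-46.5 -10.9 115.5   0.   75.3  43.6]
(array([ 16.27, -27.65,   6.16]), array([ 0.03, -0.05, -0.11]))
```

>>> arm_command:
  targets: [2, -3.4, 0, 0, 0, 0, 0, 4, -6.8, 0, 0, 0, 0, 0, 6, -10.2, 0, 0, 0, 0, 0, 8, -13.6, 0, 0, 0, 0, 0, 10, -17, 0, 0, 0, 0, 0, 12, -20.4, 0, 0, 0, 0, 0, 14, -23.8, 2, 0, 0, 0, 0, 15.6, -26.6, 4.5, 0, 0, 0, 0, 16.3, -27.65, 6.2, 0, 0, 0, 0, 16.3, -27.65, 6.2, 0, 0, 0, 0, 16.3, -27.65, 6.2, 0, 0, 0, 0]

```text
clock: 2.32
tcp_pos: [0.5566, 0.0087, 0.1984]
eef_rot: [180.0, 0.1, -0.0]
ft_force: [0.3, -0.6, 0.6]
finger_gap: 1.001
```

Run:
```python
from h import *
w=snap("wrist","w1")
print(proj(w,[[.557,.008,.082],[.557,.01,.082],[.571,.2175,.05],[.557,.008,.036]]))
```

```text
[[322.91309518 234.65039566]
 [320.09186031 234.65187471]
 [ 58.43581139 207.30873139]
 [322.85443171 220.16398117]]
```

View pics/w1.png

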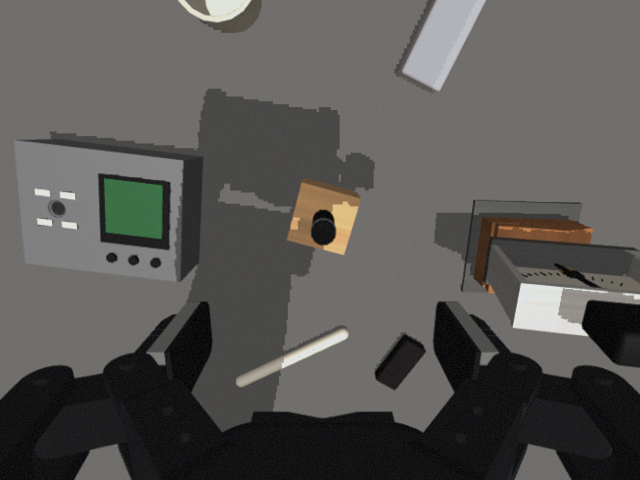

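Run:
```python
from h import *
w=snap("wrist"); crop(w,280,170,90,90,7,"w1a"); crop(w,30,170,70,60,8,"w1b")
```

```text
(no output)
```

View pics/w1a.png

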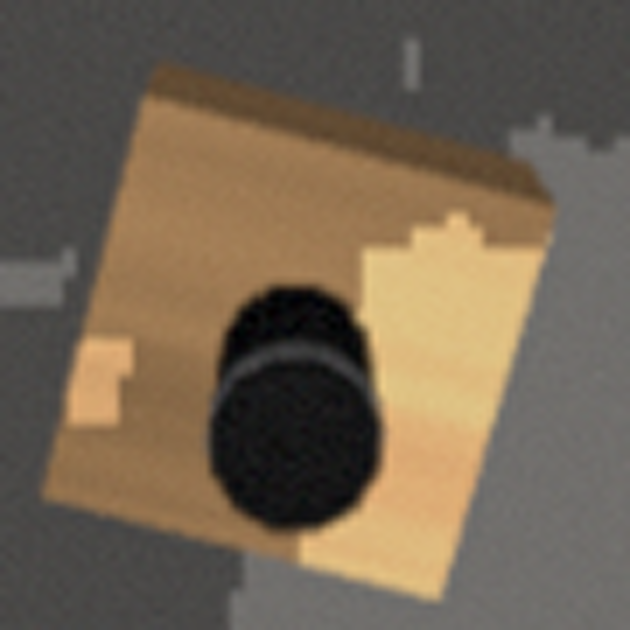

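View pics/w1b.png

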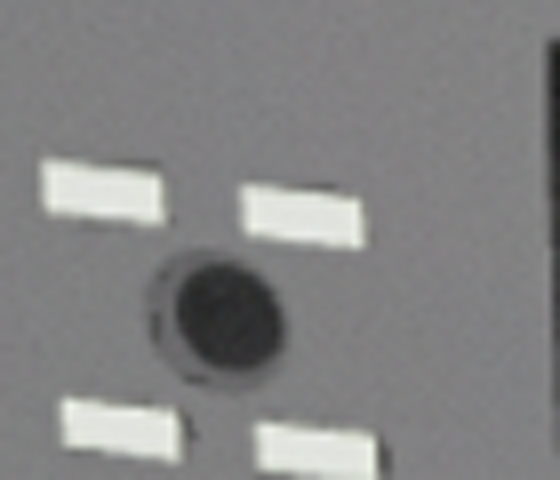

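Run:
```python
from h import *
w=snap("wrist");s=snap("scene");st=state()
print("plug",atz(w,(322.1,232.9),.082)); print("hole",atz(w,(57.25,210),.05))
c=[atz(w,(280+a/7,170+b/7),.036) for a,b in ((145,97),(552,208),(440,600),(43,495))]
print(np.mean(c,0),[np.linalg.norm(c[i]-c[i-1]).round(4) for i in range(4)])
print(st["clock"],st["tcp_pos"],st["finger_gap"])
```

```text
plug [0.55929049 0.00701868 0.082     ]
hole [0.57070813 0.21905684 0.05      ]
[0.55793905 0.00699465 0.036     ] [np.float64(0.0497), np.float64(0.0493), np.float64(0.0499), np.float64(0.05)]
2.5167 [0.55789488 0.00680509 0.20153787] 1.0022058346583798
```

Run:
```python
from h import *
for i in range(4):
    snap("side"); st=state(); print(st["tcp_pos"].round(4),st["eef_rot"].round(2),st["ft_force"].round(2))
Rd=R.from_euler('xyz',[180,0,0],degrees=True).as_matrix()
print(rel(Rd,np.array([.5588,.007,.045])))
```

```text
[0.5578 0.0068 0.2015] [179.93  -0.22  -0.21] [-0.37 -0.57 -0.16]
[0.5577 0.0069 0.2012] [179.94  -0.2   -0.21] [-1.04  0.02  0.68]
[0.5576 0.007  0.201 ] [179.94  -0.18  -0.2 ] [-0.04 -0.01  0.35]
[0.5575 0.0072 0.2007] [ 1.7995e+02 -1.5000e-01 -1.9000e-01] [-0.49 -0.25 -0.2 ]
(array([9.000e-02, 1.000e-02, 1.557e+01]), array([ 0.05, -0.15, -0.19]))
```

>>> arm_command:
  targets: [0.1, 0, 3, 0, 0, 0, 0, 0.1, 0, 6, 0, 0, 0, 0, 0.1, 0, 9, 0, 0, 0, 0, 0.1, 0, 11.5, 0, 0, 0, 0, 0.1, 0, 13.5, 0, 0, 0, 0, 0.1, 0, 15, 0, 0, 0, 0, 0.1, 0, 15.6, 0, 0, 0, 0, 0.1, 0, 15.6, 0, 0, 0, 60, 0.1, 0, 15.6, 0, 0, 0, 120, 0.1, 0, 15.6, 0, 0, 0, 160, 0.1, 0, 15.6, 0, 0, 0, 160, 0.1, 0, 15.6, 0, 0, 0, 160]
  force: 40

```text
clock: 3.72
tcp_pos: [0.5598, 0.0069, 0.0461]
eef_rot: [179.9, -0.3, -0.2]
ft_force: [-0.3, 0.8, -0.2]
finger_gap: 0.374
```

Run:
```python
from h import *
w=snap("wrist","w2");snap("scene","s3"); st=state(); print(st["clock"],st["tcp_pos"].round(4),st["finger_gap"],st["ft_force"],st["eef_rot"])
```

```text
3.8167 [0.5594 0.007  0.0456] 0.3679689488664182 [-0.19567416 -0.2248028   0.12487792] [179.93723383  -0.2343356   -0.18367942]
```

View pics/w2.png

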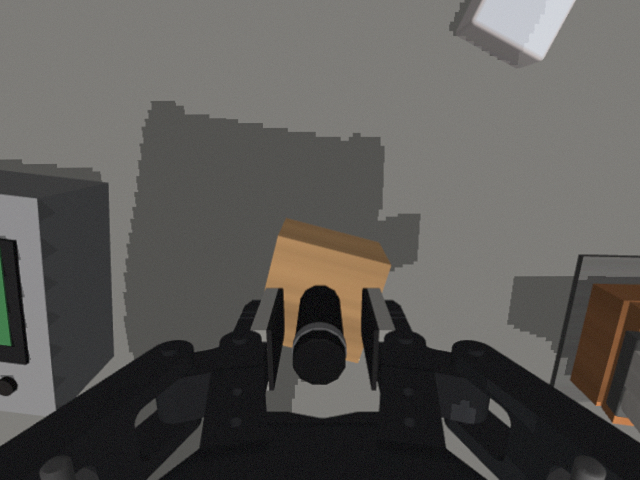

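The plug, its top near (320,357), sits centred between the pads, so I close on it.

>>> arm_command:
  targets: [0, 0, 0, 0, 0, 0, 200, 0, 0, 0, 0, 0, 0, 230, 0, 0, 0, 0, 0, 0, 230, 0, 0, 0, 0, 0, 0, 230, 0, 0, 0, 0, 0, 0, 230, 0, 0, 0, 0, 0, 0, 230]
  force: 40

```text
clock: 4.32
tcp_pos: [0.5598, 0.007, 0.0461]
eef_rot: [179.9, -0.3, -0.2]
ft_force: [-0.9, 0.4, 3.7]
finger_gap: 0.199
```

Run:
```python
from h import *
w=snap("wrist","w3"); st=state(); print(st["clock"],st["tcp_pos"].round(4),st["finger_gap"],st["ft_force"],st["eef_rot"])
```

```text
4.3667 [0.5598 0.007  0.0461] 0.1991666816968917 [-0.26464097  0.25188278  4.96508488] [179.93163687  -0.27219783  -0.1832954 ]
```

View pics/w3.png

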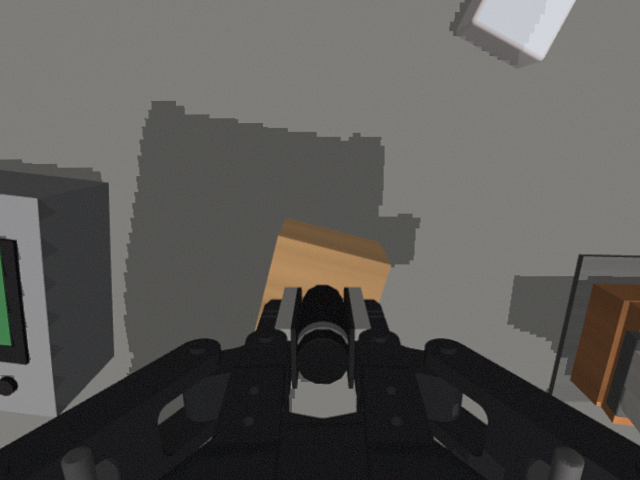

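>>> arm_command:
  targets: [0, 0, -2, 0, 0, 0, 230, 0, 0, -4, 0, 0, 0, 230, 0, 0, -6, 0, 0, 0, 230, 0.1, -2.5, -6.5, 0, 0, 0, 230, 0.2, -6, -6.5, 0, 0, 0, 230, 0.4, -9.5, -6.5, 0, 0, 0, 230, 0.6, -13, -6.5, 0, 0, 0, 230, 0.8, -16.5, -6.5, 0, 0, 0, 230, 0.9, -19, -6.5, 0, 0, 0, 230, 1, -20.5, -6.5, 0, 0, 0, 230, 1.1, -21.2, -6.5, 0, 0, 0, 230, 1.1, -21.2, -6.5, 0, 0, 0, 230]

```text
clock: 5.37
tcp_pos: [0.5709, 0.2198, 0.1102]
eef_rot: [179.9, -0.2, -0.1]
ft_force: [-0.3, -0.0, -0.4]
finger_gap: 0.196
```

Run:
```python
from h import *
for i in range(4): d=snap("side")
w=snap("wrist","w4");s=snap("scene"); st=state(); print(st["clock"],st["tcp_pos"].round(4),st["finger_gap"],st["ft_force"],st["eef_rot"])
crop(s,335,140,80,80,7,"s4"); crop(d,270,180,80,80,7,"d4")
```

```text
5.6667 [0.5713 0.2177 0.1109] 0.19602382493541587 [ 0.18371188 -0.31538756 -0.41952385] [179.91982912  -0.26445436  -0.28207733]
```

View pics/w4.png

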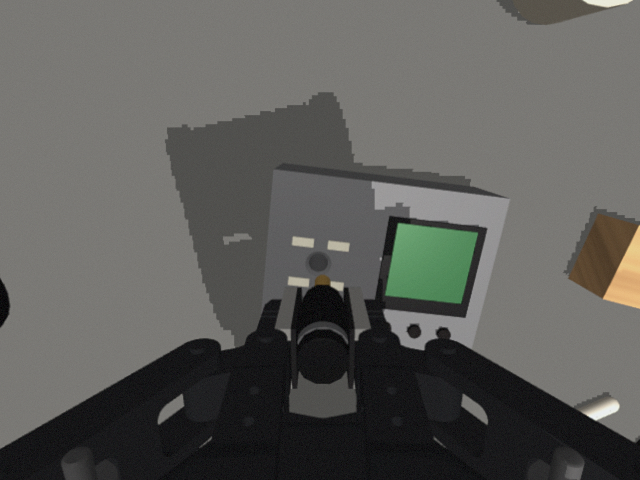

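View pics/s4.png

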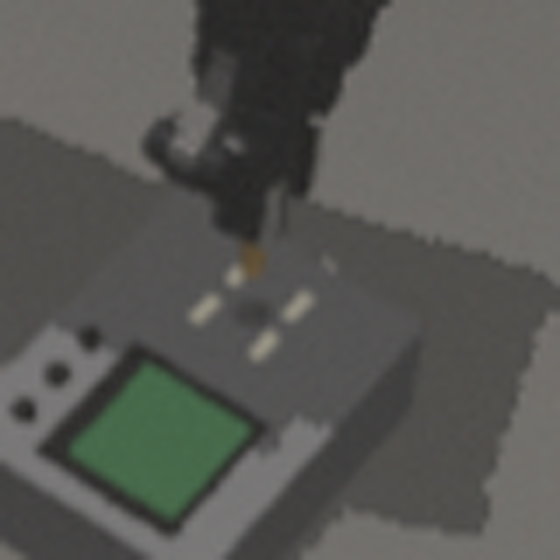

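View pics/d4.png

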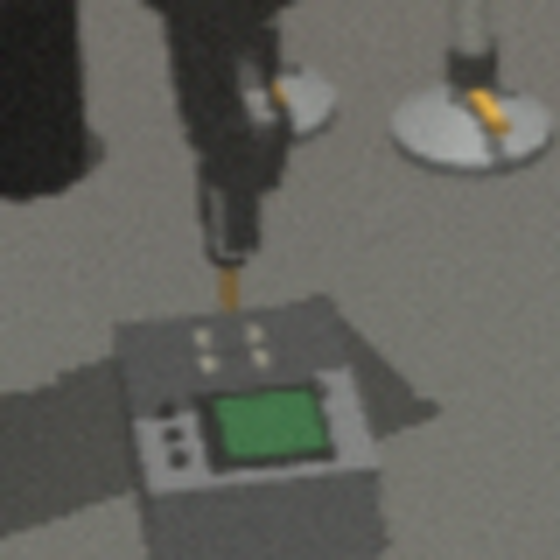

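Run:
```python
from h import *
w=snap("wrist");s=snap("scene");d=snap("side")
st=state(); p=st["tcp_pos"]; print(p.round(4),st["eef_rot"])
crop(w,290,230,70,70,8,"w5")
print(tri([(s,(371,179.3)),(d,(303,224))]))
print(proj(w,[p-[0,0,.038],p+[0,0,.036]]),proj(s,p-[0,0,.038]),proj(d,p-[0,0,.038]))
```

```text
[0.5714 0.2183 0.111 ] [179.92968218  -0.28332252  -0.24390332]
(array([0.57052607, 0.21604301, 0.07375281]), [[-0.1, -0.2], [0.1, 0.1]])
[[320.54393683 276.0904924 ]
 [319.6257363  358.81013703]] [[371.6995299  178.75035796]] [[303.19703335 223.87144693]]
```

View pics/w5.png

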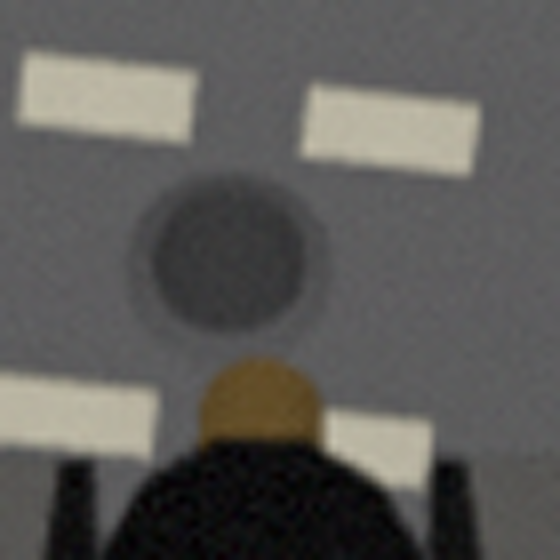

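Run:
```python
from h import *
w=snap("wrist")
st=state(); p=st["tcp_pos"]; print(p.round(4),st["eef_rot"].round(2))
V=w["view"]
print("depth tip",(V@[*(p-[0,0,.038]),1])[2], "pin px", 377*.008/(V@[*(p-[0,0,.038]),1])[2])
print("hole",atz(w,(318.75,263.1),.05).round(4))
for z in (.071,.073,.075): print("tip",atz(w,(322.6,282.6),z).round(4))
print("top",atz(w,(324,357),p[2]+.036).round(4))
crop(w,270,280,110,120,5,"w6")
```

```text
[0.5713 0.2184 0.111 ] [179.93  -0.28  -0.23]
depth tip 0.19210784408671824 pin px 15.699515104852074
hole [0.5704 0.22   0.05  ]
tip [0.5669 0.2178 0.071 ]
tip [0.5677 0.2178 0.073 ]
tip [0.5685 0.2178 0.075 ]
top [0.5719 0.2174 0.147 ]
```

View pics/w6.png

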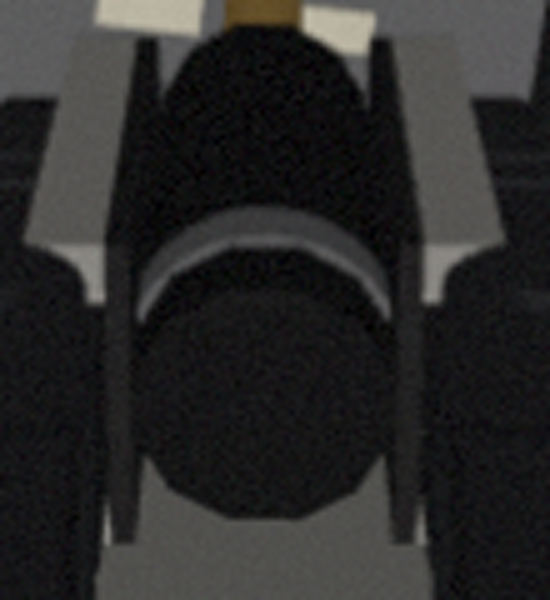

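>>> arm_command:
  targets: [0.22, -0.18, 0.6, 0, 0, 0, 230, 0.22, -0.18, 1.2, 0, 0, 0, 230, 0.22, -0.18, 1.7, 0, 0, 0, 230, 0.22, -0.18, 1.7, 0, 0, 0, 230, 0.22, -0.18, 1.7, 0, 0, 0, 230, 0.22, -0.18, 1.7, 0, 0, 0, 230]

```text
clock: 6.37
tcp_pos: [0.5735, 0.2203, 0.0938]
eef_rot: [179.9, -0.3, -0.2]
ft_force: [0.7, -0.4, 0.2]
finger_gap: 0.198
```

Run:
```python
from h import *
w=snap("wrist");s=snap("scene");d=snap("side")
st=state(); p=st["tcp_pos"]; print(p.round(4),st["eef_rot"].round(2),st["ft_force"])
crop(w,290,240,70,70,8,"w7");crop(s,350,160,40,40,14,"s7");crop(d,285,205,40,40,14,"d7")
for pt in ([.5706,.2194,.05],):print(proj(w,pt),proj(s,pt),proj(d,pt))
```

```text
[0.5738 0.2203 0.0943] [179.94  -0.32  -0.23] [ 0.85835695 -0.48526418 -0.11619458]
[[323.34578598 277.24755633]] [[371.01634295 184.0722111 ]] [[303.10291991 229.74231273]]
```

View pics/w7.png

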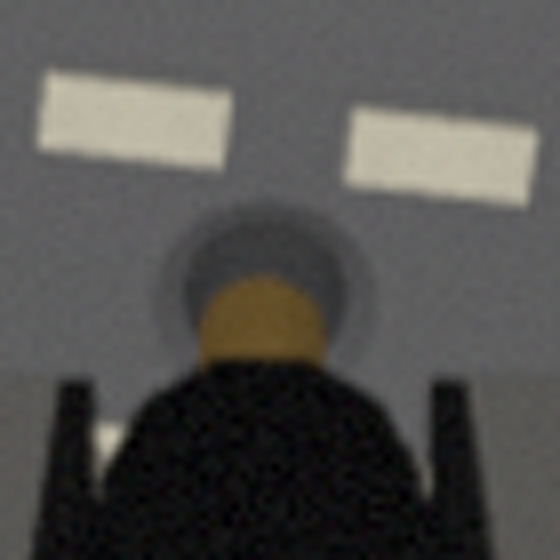

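View pics/s7.png

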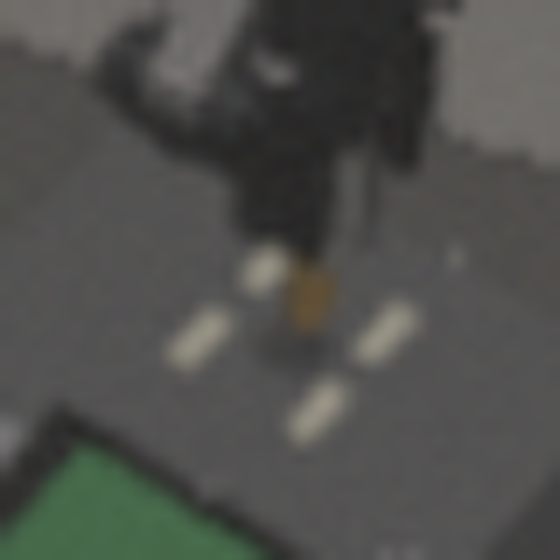

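View pics/d7.png

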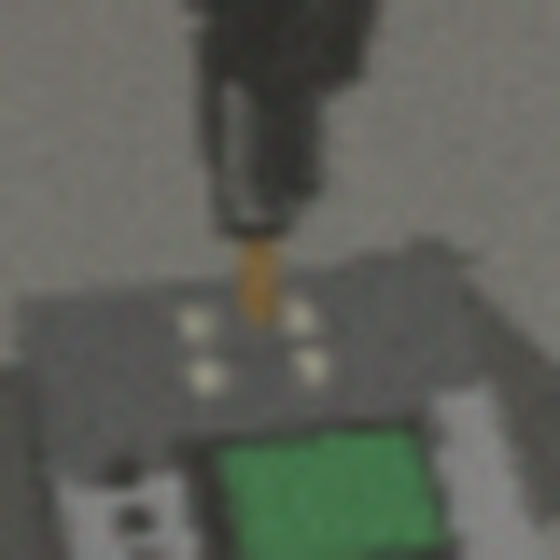

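Run:
```python
from h import *
w=snap("wrist");s=snap("scene");d=snap("side")
p=state()["tcp_pos"]; z=p[2]-.038; print(p,z)
print("wrist",(atz(w,(322.75,281.75),z)-atz(w,(323.5,278.5),.05)).round(4), atz(w,(323.5,278.5),.05))
print("scene",(atz(s,(350+308/14,160+328/14),z)-atz(s,(350+292/14,160+338/14),.05)).round(4))
print("side",(atz(d,(285+260/14,205+320/14),z)-atz(d,(285+251/14,205+347/14),.05)).round(4))
```

```text
[0.57376533 0.22027735 0.09427823] 0.05627822754619489
wrist [0.0007 0.0004 0.0063] [0.57002428 0.2193711  0.05      ]
scene [ 0.0031 -0.001   0.0063]
side [0.0026 0.0009 0.0063]
```

>>> arm_command:
  targets: [-0.1, 0.02, 0.3, 0, 0, 0, 230, -0.1, 0.02, 0.6, 0, 0, 0, 230, -0.1, 0.02, 0.9, 0, 0, 0, 230, -0.1, 0.02, 1.2, 0, 0, 0, 230, -0.1, 0.02, 1.2, 0, 0, 0, 230]

```text
clock: 7.08
tcp_pos: [0.5721, 0.2199, 0.0811]
eef_rot: [179.9, -0.2, -0.2]
ft_force: [-0.3, 0.8, -0.2]
finger_gap: 0.194
```

Run:
```python
from h import *
w=snap("wrist")
st=state(); p=st["tcp_pos"]; print(p.round(4),st["eef_rot"].round(2),st["ft_force"],st["wrist_torque"])
crop(w,290,240,70,70,8,"w8")
```

```text
[0.5723 0.22   0.0815] [179.92  -0.23  -0.23] [-0.48239827 -0.23159717 -1.3644711 ] [ 0.00252645 -0.02938945 -0.06313539]
```

View pics/w8.png

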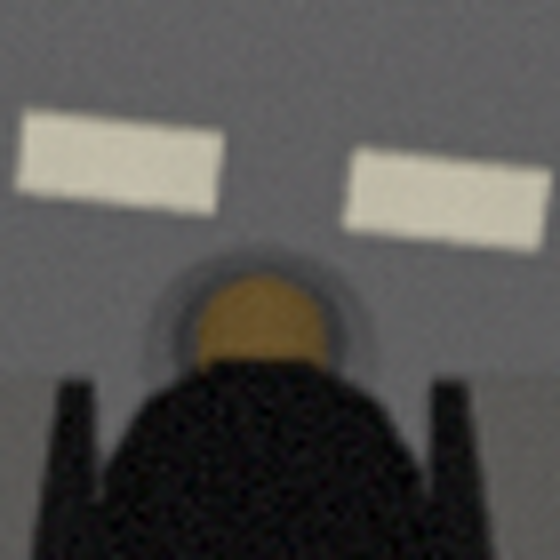

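>>> arm_command:
  targets: [0, 0, 0.4, 0, 0, 0, 230, 0, 0, 0.8, 0, 0, 0, 230, 0, 0, 1.2, 0, 0, 0, 230, 0, 0, 1.6, 0, 0, 0, 230, 0, 0, 2.0, 0, 0, 0, 230, 0, 0, 2.2, 0, 0, 0, 230, 0, 0, 2.2, 0, 0, 0, 230]

```text
clock: 7.72
tcp_pos: [0.5725, 0.2199, 0.0601]
eef_rot: [179.9, -0.2, -0.2]
ft_force: [-1.9, -1.9, 3.6]
finger_gap: 0.198
```

Run:
```python
from h import *
w=snap("wrist","w9");d=snap("side");s=snap("scene")
st=state(); p=st["tcp_pos"]; print(st["clock"],p.round(4),st["eef_rot"].round(2),st["ft_force"],st["wrist_torque"])
crop(d,270,190,70,60,9,"d9");
```

```text
7.8667 [0.5725 0.2199 0.0601] [179.91  -0.22  -0.23] [-2.01012144 -1.21332577  4.96676466] [-0.1700477   0.44559679  0.05170916]
```

View pics/w9.png

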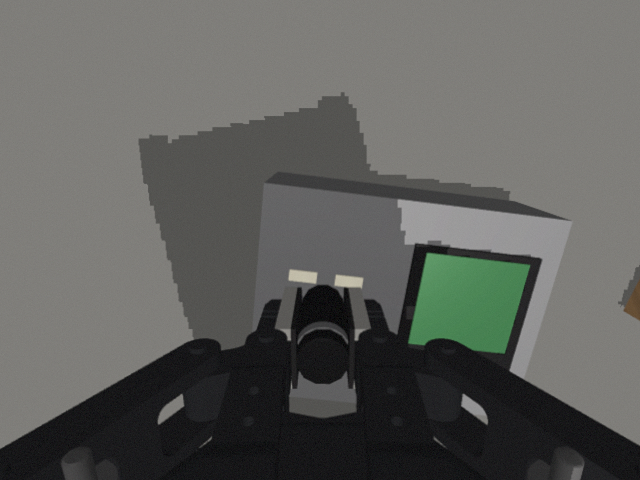

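View pics/d9.png

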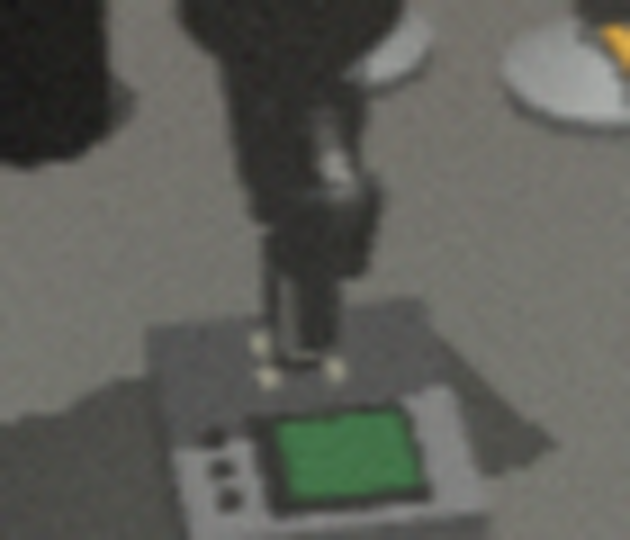

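>>> arm_command:
  targets: [0, 0, 0.2, 0, 0, 0, 230, 0, 0, 0.4, 0, 0, 0, 230, 0, 0, 0.4, 0, 0, 0, 230]

```text
clock: 8.12
tcp_pos: [0.5727, 0.22, 0.06]
eef_rot: [179.9, -0.1, -0.2]
ft_force: [-8.8, -2.3, 20.1]
finger_gap: 0.199
```

Solid stop at the shoulder height, so it is seated. I open the fingers and retreat.

>>> arm_command:
  targets: [0, 0, 0, 0, 0, 0, 230, 0, 0, 0, 0, 0, 0, 180, 0, 0, 0, 0, 0, 0, 130, 0, 0, 0, 0, 0, 0, 100, 0, 0, 0, 0, 0, 0, 100, 0, 0, 0, 0, 0, 0, 100, 0, 0, -1.5, 0, 0, 0, 100, 0, 0, -4.5, 0, 0, 0, 100, 0, 0, -8, 0, 0, 0, 100, 0, 0, -12, 0, 0, 0, 60, 0, 0, -16, 0, 0, 0, 0, 0, 0, -17, 0, 0, 0, 0]

```text
clock: 9.12
tcp_pos: [0.5757, 0.2212, 0.2385]
eef_rot: [-180.0, -0.8, -0.2]
ft_force: [0.5, -1.0, 1.0]
finger_gap: 0.991
```

Run:
```python
from h import *
w=snap("wrist","w10");d=snap("side");s=snap("scene")
st=state(); p=st["tcp_pos"]; print(st["clock"],p.round(4),st["eef_rot"].round(2),st["ft_force"],st["finger_gap"])
crop(d,270,190,70,60,9,"d10"); crop(s,220,255,80,100,6,"s10")
```

```text
9.2667 [0.5728 0.2205 0.2307] [179.89  -0.23  -0.19] [ 0.45479201  0.20302363 -0.58837911] 1.0001626049920853
```

View pics/w10.png

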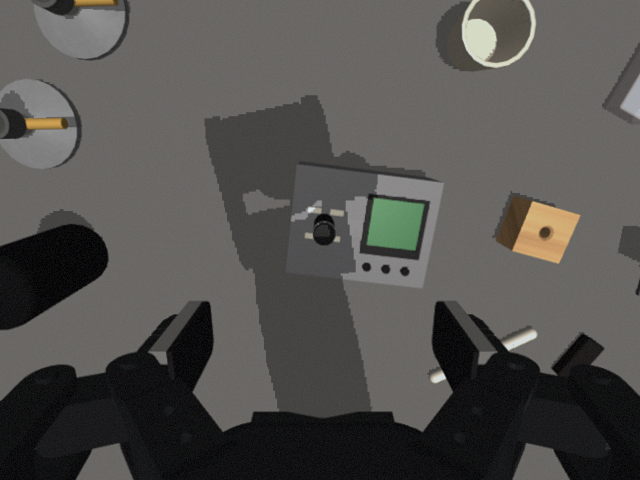

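View pics/d10.png

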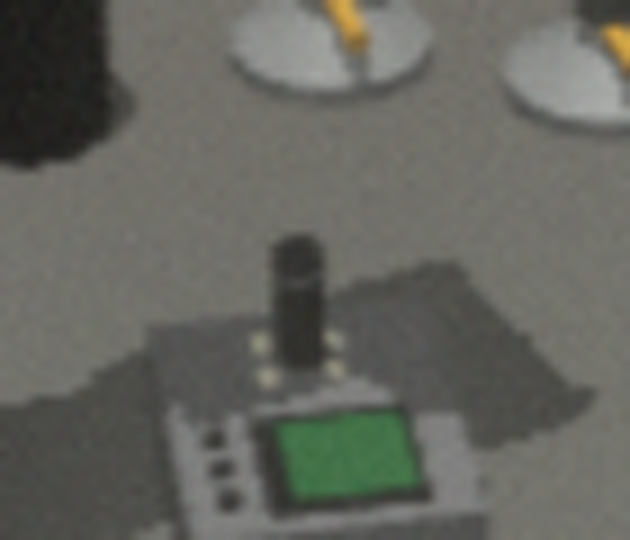

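```bash
cat > fit.py <<'E'
from h import *
from scipy.optimize import least_squares
def G(P,q):
    M=R.from_euler('ZX',[q[3],q[4]]).as_matrix(); return (M@np.atleast_2d(P).T).T+q[:3]
def fit(obs,q0):
    def f(q): return np.concatenate([(proj(c,G(P,q))-uv).ravel() for c,P,uv in obs])
    r=least_squares(f,q0,x_scale=[.01,.01,.01,.1,.1]); return r.x,f(r.x).reshape(-1,2)
E
python3 - <<'E'
from fit import *
s=snap("scene");d=snap("side")
a,b=.015,.055
S=[((-a,-b,.095),(80,287)),((a,-b,.095),(152,330)),((a,b,.095),(357,103)),((-a,b,.095),(283,60))]
D=[((-a,-b,.095),(190,248)),((a,-b,.095),(262,238)),((-a,b,.095),(118,120)),((-a,-b,.01),(198,432)),((a,-b,.01),(272,425))]
obs=[(s,[P],np.array([[220+u/6,255+v/6]])) for P,(u,v) in S]+[(d,[P],np.array([[295+u/6,260+v/6]])) for P,(u,v) in D]
q,r=fit(obs,[.53,-.16,.05,0,-.2]); print(q.round(4)); print(r.round(1).tolist())
print("grip",G([0,0,.118],q),"handletop",G([0,0,.137],q))
np.save("q.npy",q)
E
```

```text
[ 0.523  -0.1856  0.0486 -0.0305 -0.2163]
[[-0.6, -0.4], [0.2, 0.5], [0.3, 0.1], [0.3, 0.0], [-0.5, 0.5], [0.0, -0.3], [-0.4, -0.0], [0.4, 0.5], [0.2, -0.9]]
grip [[ 0.52375301 -0.16025737  0.16387678]] handletop [[ 0.52387724 -0.15618234  0.18243423]]
```

View pics/s10.png

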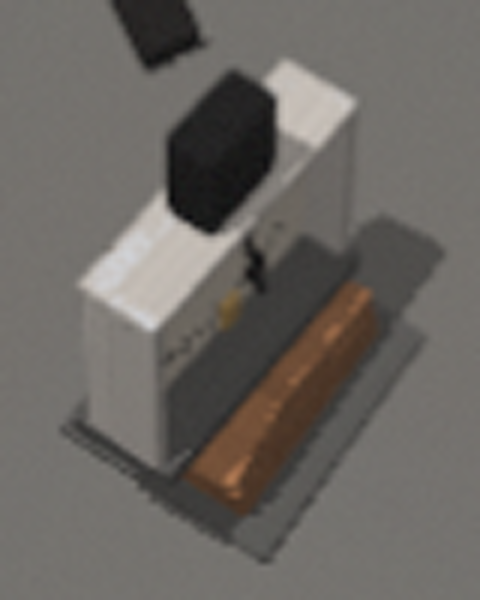

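>>> arm_command:
  targets: [0.3, 2, 0, 0, 0, 0, 0, 0.8, 5.5, 0, 0, 0, 0, 0, 1.2, 9.5, 0, 0, 0, 0, 0, 1.7, 13.5, 0, 0, 0, 0, 0, 2.2, 17.5, 0, 0, 0, 0, 0, 2.7, 21.5, 0, 0, 0, 0, 0, 3.2, 25.5, 0, 0, 0, 0, 0, 3.7, 29.5, 0, 0, 0, 0, 0, 4.2, 33.5, 0, 0, 0, 0, 0, 4.6, 36.5, 0, 0, 0, 0, 0, 4.7, 38.5, 0, 0, 0, 0, 0, 4.7, 39, 0, 0, 0, 0, 0]

```text
clock: 10.37
tcp_pos: [0.6153, -0.1732, 0.2243]
eef_rot: [179.9, 0.5, -0.4]
ft_force: [-0.6, 0.7, -0.7]
finger_gap: 1.001
```

Run:
```python
from fit import *
for i in range(4): snap("side")
w=snap("wrist","w11")
st=state(); p=st["tcp_pos"]; print(st["clock"],p.round(4),st["eef_rot"].round(2),st["ft_force"],st["finger_gap"])
q=np.load("q.npy"); a,b=.015,.055
print(proj(w,G([(-a,-b,.095),(a,-b,.095),(a,b,.095),(-a,b,.095),(a,0,.083)],q)).round(1).tolist())
```

```text
10.6167 [ 0.6163 -0.1684  0.2269] [ 1.7989e+02  2.6000e-01 -1.2000e-01] [0.20992241 0.05155398 0.15503982] 1.0032055706271543
[[395.0, 405.1], [398.9, 367.4], [243.1, 344.2], [244.5, 379.8], [321.5, 346.3]]
```

View pics/w11.png

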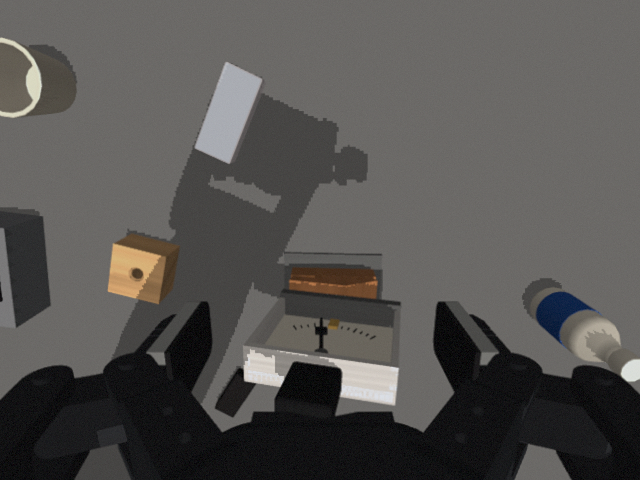

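Run:
```python
from h import *
w=snap("wrist"); crop(w,235,245,180,165,4,"w12")
```

```text
(no output)
```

View pics/w12.png

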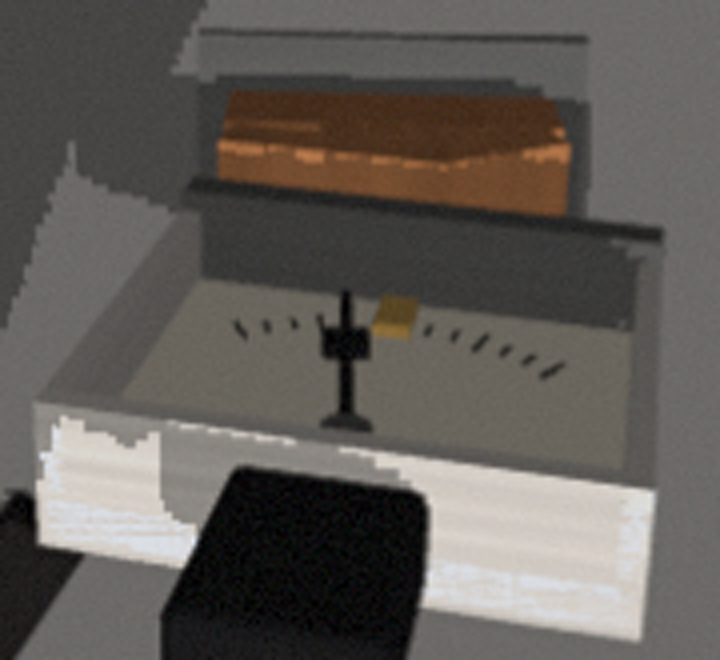

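Run:
```python
from fit import *
w=snap("wrist");q=np.load("q.npy")
def P(t,x,r=.055): return [x,-r*np.sin(t),.083-r*np.cos(t)]
for x in (0.004,.008,.012): print(x,"pointer",proj(w,G([P(-.216,x),P(-.216,x,0)],q)).round(1).tolist())
for nm,uv in (("ptr",(321.5,318.2)),("mark",(334.25,324.5))):
    f=lambda v: proj(w,G([P(v[0],v[1])],q))[0]-uv
    r=least_squares(f,[0,.01],x_scale=[.1,.01]); print(nm,r.x,r.cost)
ri=atz(w,(345,285.75),.05);print("ridge front apex",ri)
print("ends",atz(w,(290,280.75),.039),atz(w,(377.5,280.75),.035))
# plate front corners z .004
print("plate",atz(w,(285,254),.004),atz(w,(381.5,254.5),.004))
# ridge in gauge frame
M=R.from_euler('ZX',q[3:]).as_matrix(); print("ridge in gauge",M.T@(ri-q[:3]))
```

```text
0.004 pointer [[321.4, 322.9], [321.3, 359.5]]
0.008 pointer [[321.5, 318.8], [321.5, 354.7]]
0.012 pointer [[321.7, 314.6], [321.7, 349.9]]
ptr [-0.21705101  0.00855662] 1.655976812239948e-24
mark [-0.01209529  0.0034047 ] 8.077935669463161e-27
ridge front apex [ 0.5518781  -0.18947652  0.05      ]
ends [ 0.55244358 -0.13839553  0.039     ] [ 0.55056676 -0.22135663  0.035     ]
plate [ 0.56747668 -0.13087252  0.004     ] [ 0.56667128 -0.22921685  0.004     ]
ridge in gauge [ 0.02900235 -0.0032532   0.00069279]
```

```bash
cat > g.py <<'E'
from fit import *
q=np.load("q.npy")
def tool(q,h):
    M=R.from_euler('ZX',q[3:]); return (M*R.from_euler('x',180,degrees=True)).as_matrix(), G([0,0,h],q)[0]
E
python3 - <<'E'
from g import *
st=state()
for h in (.185,.101):
    A,p=tool(q,h); print(h,p.round(4),rel(A,p,st))
E
```

```text
0.185 [ 0.5242 -0.1459  0.2293] (array([-9.25, -2.24, -0.13]), array([-12.23,  -0.  ,   1.67]))
0.101 [ 0.5236 -0.1639  0.1473] (array([-9.28, -0.46,  8.08]), array([-12.23,  -0.  ,   1.67]))
```

>>> arm_command:
  targets: [-2, -0.5, -0.3, -3, 0, 0.4, 0, -4.5, -1.1, -0.3, -6, 0, 0.8, 0, -7, -1.7, -0.3, -9, 0, 1.2, 0, -8.7, -2.1, -0.3, -11, 0, 1.5, 0, -9.25, -2.24, -0.2, -12.2, 0, 1.67, 0, -9.25, -2.24, -0.2, -12.2, 0, 1.67, 0, -9.25, -2.24, -0.2, -12.2, 0, 1.67, 0]

```text
clock: 11.3
tcp_pos: [0.5248, -0.1452, 0.2305]
eef_rot: [167.6, -0.1, -1.7]
ft_force: [-0.0, -0.3, -0.3]
finger_gap: 0.997
```

Run:
```python
from g import *
snap("side");snap("side");w=snap("wrist","w13"); d=snap("side"); crop(d,270,200,120,130,5,"d13")
st=state(); print(st["clock"],st["tcp_pos"].round(4),st["eef_rot"].round(2))
for h in (.185,.101):
    A,p=tool(q,h); print(h,p.round(4),rel(A,p,st))
```

```text
11.5 [ 0.525  -0.1464  0.2302] [ 1.6764e+02 -2.0000e-02 -1.7600e+00]
0.185 [ 0.5242 -0.1459  0.2293] (array([-0.09, -0.06,  0.08]), array([-0.03, -0.02, -0.02]))
0.101 [ 0.5236 -0.1639  0.1473] (array([-0.09, -0.06,  8.48]), array([-0.03, -0.02, -0.02]))
```

View pics/w13.png

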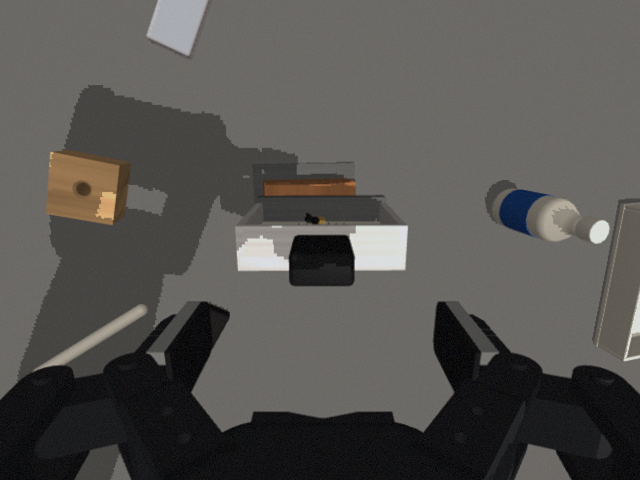

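View pics/d13.png

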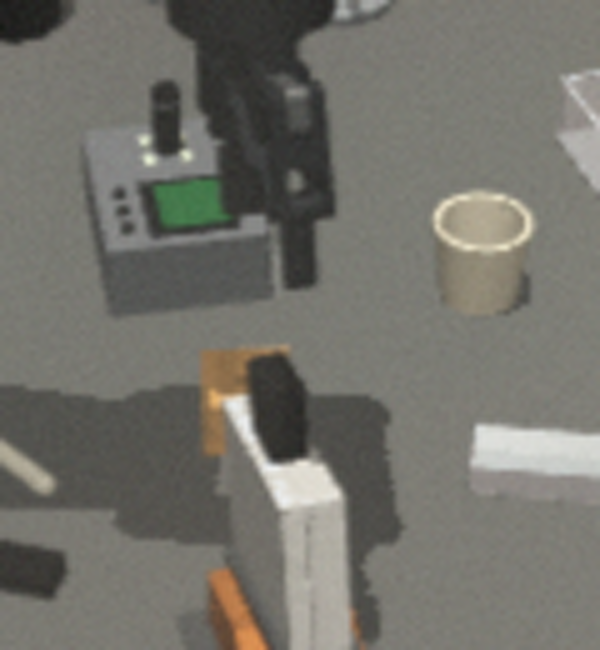

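The handle (columns 290–355, centre 322) lines up with the gap between the fingers, so I descend along the gauge axis.

>>> arm_command:
  targets: [-0.1, -0.05, 2, 0, 0, 0, 0, -0.1, -0.05, 4.5, 0, 0, 0, 0, -0.1, -0.05, 6.5, 0, 0, 0, 0, -0.1, -0.05, 7.8, 0, 0, 0, 0, -0.1, -0.05, 8.3, 0, 0, 0, 0, -0.1, -0.05, 8.3, 0, 0, 0, 0, -0.1, -0.05, 8.3, 0, 0, 0, 60, -0.1, -0.05, 8.3, 0, 0, 0, 110, -0.1, -0.05, 8.3, 0, 0, 0, 110, -0.1, -0.05, 8.3, 0, 0, 0, 110]
  force: 30

```text
clock: 12.33
tcp_pos: [0.5243, -0.1637, 0.1503]
eef_rot: [167.6, -0.1, -1.7]
ft_force: [0.0, 1.5, -0.9]
finger_gap: 0.566
```

Run:
```python
from g import *
w=snap("wrist","w14")
st=state(); print(st["clock"],st["tcp_pos"].round(4),st["eef_rot"].round(2),st["ft_force"],st["finger_gap"])
A,p=tool(q,.101); print(rel(A,p,st))
```

```text
12.3833 [ 0.5241 -0.1636  0.1501] [ 1.6761e+02 -1.2000e-01 -1.7400e+00] [ 0.06553455  0.02106129 -0.04336083] 0.5685370930839384
(array([-0.05, -0.03,  0.28]), array([ 0.  , -0.12, -0.03]))
```

View pics/w14.png

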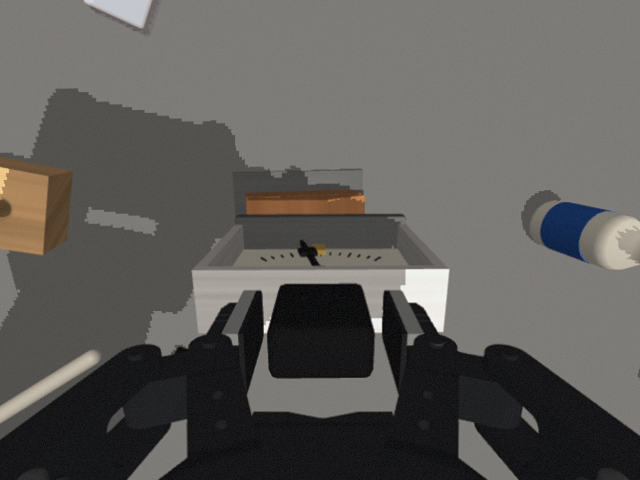

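>>> arm_command:
  targets: [0, 0, 0.1, 0, 0, 0, 140, 0, 0, 0.1, 0, 0, 0, 170, 0, 0, 0.1, 0, 0, 0, 190, 0, 0, 0.1, 0, 0, 0, 190, 0, 0, 0.1, 0, 0, 0, 190]
  force: 40

```text
clock: 12.8
tcp_pos: [0.5246, -0.1637, 0.1498]
eef_rot: [167.6, -0.2, -1.8]
ft_force: [0.1, 3.1, 4.9]
finger_gap: 0.413
```

```bash
cat > look.py <<'E'
import sys
from g import *
tag=sys.argv[1]
w=snap("wrist","w"+tag); s=snap("scene"); crop(s,210,240,110,120,6,"s"+tag); crop(w,190,180,260,150,3,"wc"+tag)
F=[];T=[]
st=state(); print(st["clock"],st["tcp_pos"].round(4),st["eef_rot"].round(2),st["ft_force"].round(1),st["wrist_torque"].round(2),st["finger_gap"].round(3))
E
python3 look.py 15
```

```text
Traceback (most recent call last):
  File "look.py", line 6, in <module>
    st=state(); print(st["clock"],st["tcp_pos"].round(4),st["eef_rot"].round(2),st["ft_force"].round(1),st["wrist_torque"].round(2),st["finger_gap"].round(3))
                                                                                                                                    ^^^^^^^^^^^^^^^^^^^^^^
AttributeError: 'float' object has no attribute 'round'
```

View pics/wc15.png

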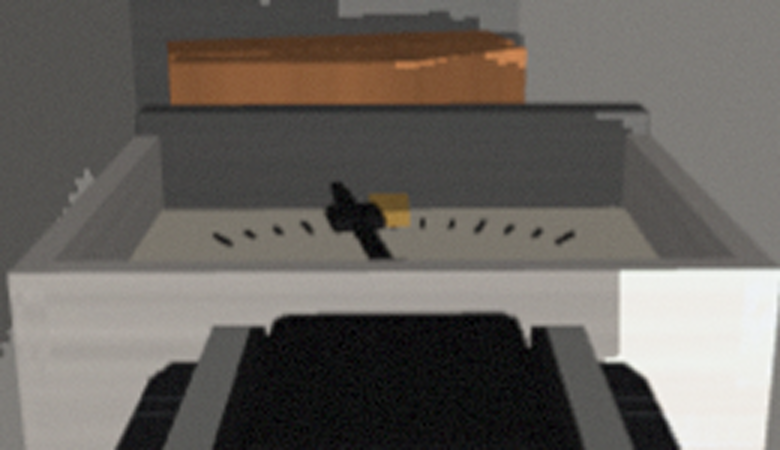

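View pics/s15.png

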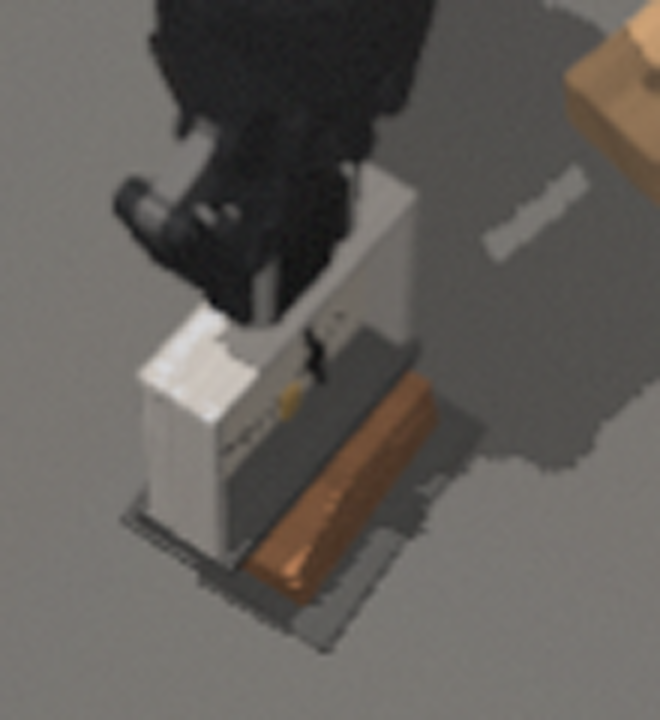

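```bash
sed -i 's/st\["finger_gap"\].round(3)/round(st["finger_gap"],3)/' look.py; python3 -c "
from h import *
st=state();print(st['clock'],st['tcp_pos'],st['eef_rot'],st['ft_force'],st['wrist_torque'])"
```

```text
12.9 [ 0.52463717 -0.16366885  0.14979416] [167.62168982  -0.20706619  -1.7487312 ] [0.95585374 2.2328344  4.89910547] [ 0.6105212  -0.06085354 -0.03092296]
```

>>> arm_command:
  targets: [0, 0.18, 0.02, 1, 0, 0, 190, 0, 0.36, 0.03, 2, 0, 0, 190, 0, 0.54, 0.04, 3, 0, 0, 190, 0, 0.72, 0.06, 4, 0, 0, 190, 0, 0.9, 0.08, 5, 0, 0, 190, 0, 1.08, 0.09, 6, 0, 0, 190, 0, 1.26, 0.11, 7, 0, 0, 190, 0, 1.44, 0.13, 8, 0, 0, 190, 0, 1.44, 0.13, 8, 0, 0, 190]

```text
clock: 13.65
tcp_pos: [0.5243, -0.1785, 0.1523]
eef_rot: [175.8, -0.2, -1.9]
ft_force: [0.3, 3.1, 6.7]
finger_gap: 0.416
```

```bash
python3 look.py 16
```

```text
13.75 [ 0.5243 -0.1784  0.1523] [175.74  -0.23  -1.84] [-0.9  2.7  6.2] [0.7  0.11 0.04] 0.412
```

View pics/wc16.png

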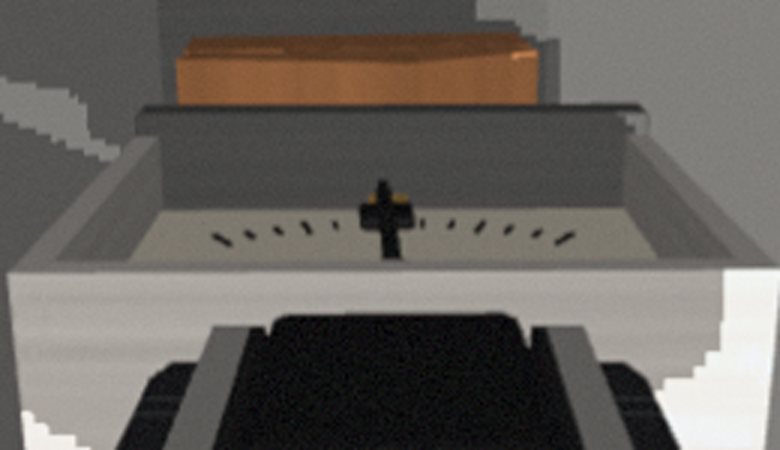

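View pics/s16.png

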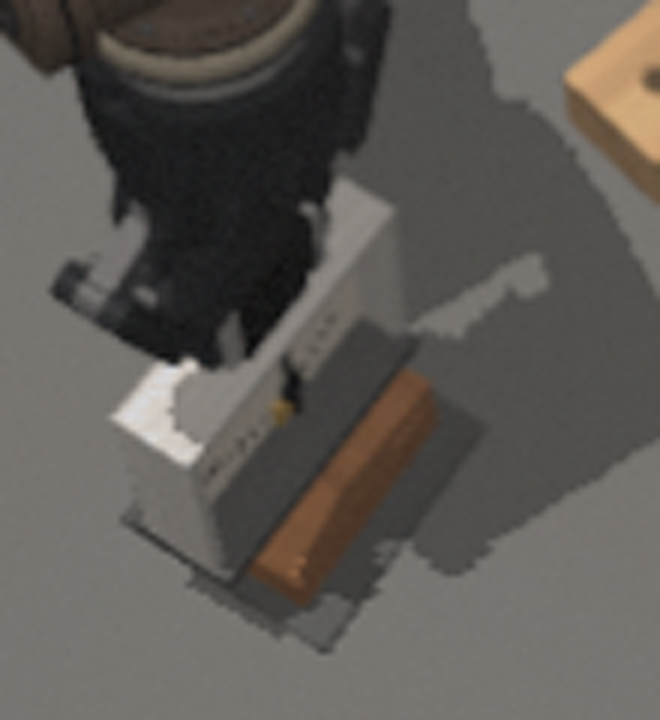

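>>> arm_command:
  targets: [0, 0.18, 0.01, 1, 0, 0, 190, 0, 0.36, 0.02, 2, 0, 0, 190, 0, 0.54, 0.03, 3, 0, 0, 190, 0, 0.72, 0.04, 4, 0, 0, 190, 0, 0.72, 0.04, 4, 0, 0, 190, 0, 0.72, 0.04, 4, 0, 0, 190, 0, 0.72, 0.04, 4, 0, 0, 190, 0, 0.72, 0.04, 4, 0, 0, 190, 0, 0.72, 0.04, 4, 0, 0, 190, 0, 0.72, 0.04, 4, 0, 0, 190, 0, 0.72, 0.04, 4, 0, 0, 190, 0, 0.72, 0.04, 4, 0, 0, 190]

```text
clock: 14.75
tcp_pos: [0.5241, -0.1859, 0.1528]
eef_rot: [179.8, -0.2, -1.9]
ft_force: [-1.1, 1.5, 6.5]
finger_gap: 0.416
```

>>> arm_command:
  targets: [0, 0, 0, 0, 0, 0, 190, 0, 0, 0, 0, 0, 0, 190, 0, 0, 0, 0, 0, 0, 190, 0, 0, 0, 0, 0, 0, 190, 0, 0, 0, 0, 0, 0, 190, 0, 0, 0, 0, 0, 0, 190, 0, 0, 0, 0, 0, 0, 190, 0, 0, 0, 0, 0, 0, 190, 0, 0, 0, 0, 0, 0, 190, 0, 0, 0, 0, 0, 0, 190, 0, 0, 0, 0, 0, 0, 190, 0, 0, 0, 0, 0, 0, 190]

```text
clock: 15.75
tcp_pos: [0.5241, -0.186, 0.1528]
eef_rot: [179.8, -0.2, -1.9]
ft_force: [-0.8, 2.3, 5.2]
finger_gap: 0.417
```

```bash
python3 look.py 17; python3 -c "
from h import *
w=snap('wrist');crop(w,290,225,70,50,10,'wz17'); s=snap('scene');crop(s,240,285,50,50,12,'sz17')"
```

```text
15.85 [ 0.5241 -0.1859  0.1528] [179.85  -0.24  -1.89] [-0.4  0.7  4.1] [0.52 0.05 0.01] 0.411
```

View pics/wz17.png

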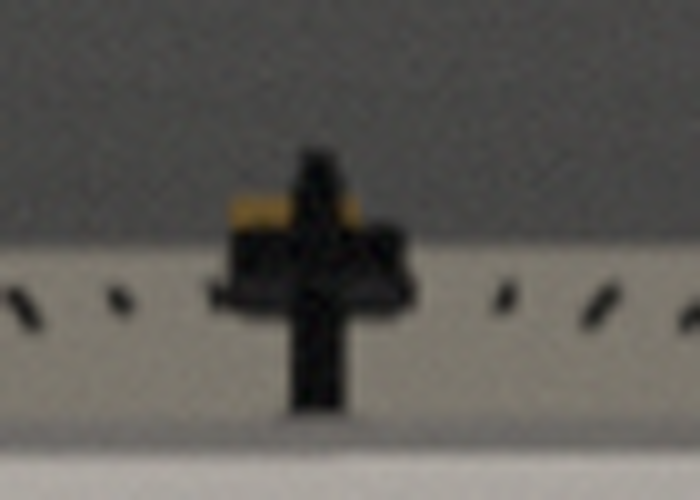

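View pics/sz17.png

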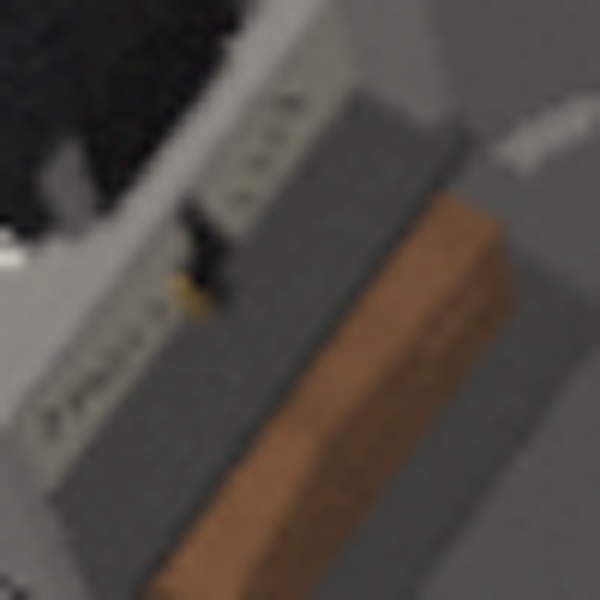

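View pics/s17.png

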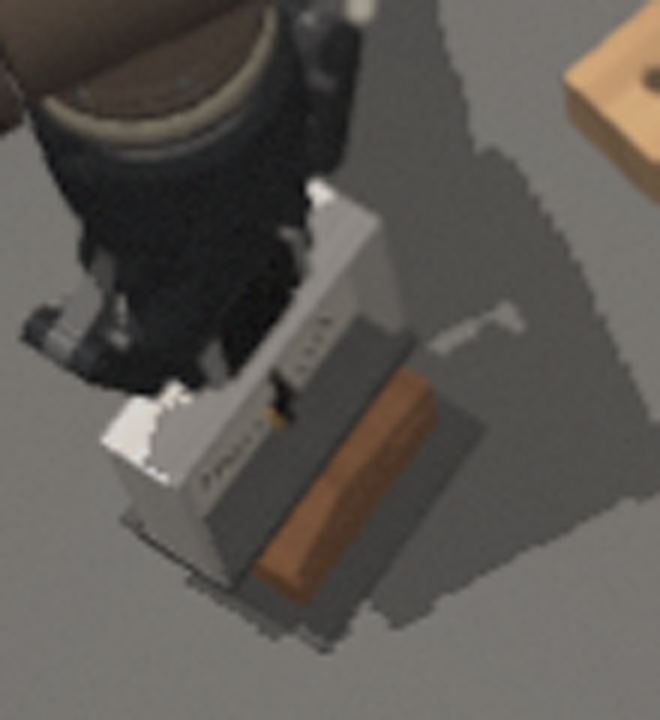

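Run:
```python
from g import *
s=snap("scene"); 
# rebuild wrist view at w11 pose: use tool->cam transform from current snapshot
w=snap("wrist"); R0,p0=Rt()
V=w["view"]; T=np.eye(4);T[:3,:3]=R0;T[:3,3]=p0; C=V@T
T2=np.eye(4);T2[:3,:3]=R.from_euler('xyz',[179.89,.22,-.12],degrees=True).as_matrix();T2[:3,3]=[.6166,-.1684,.2275]
w2=dict(w);w2["view"]=C@np.linalg.inv(T2)
print(proj(w2,G([(.015,-.055,.095)],q)))
M=R.from_euler('ZX',q[3:]).as_matrix()
for n,a,b in (("mark",(334.25,324.5),(258.3,306.7)),("ptr",(321.5,318.2),(263.7,303.8))):
    X,e=tri([(w2,a),(s,b)]); g=M.T@(X-q[:3]); print(n,g.round(4),e,"ang",np.arctan2(-g[1],.083-g[2]),"r",np.hypot(g[1],.083-g[2]))
```

```text
[[398.76119113 367.29199519]]
mark [0.0038 0.0005 0.0283] [[0.1, -0.2], [-0.0, -0.1]] ang -0.00986966269652446 r 0.05471152907321537
ptr [0.0091 0.0117 0.03  ] [[0.1, -0.1], [-0.0, -0.1]] ang -0.21627913943731003 r 0.05430466071898296
```

>>> arm_command:
  targets: [0, -0.11, 0.01, -0.6, 0, 0, 190, 0, -0.22, 0.02, -1.2, 0, 0, 190, 0, -0.22, 0.02, -1.2, 0, 0, 190, 0, -0.22, 0.02, -1.2, 0, 0, 190, 0, -0.22, 0.02, -1.2, 0, 0, 190, 0, -0.22, 0.02, -1.2, 0, 0, 190, 0, -0.22, 0.02, -1.2, 0, 0, 190, 0, -0.22, 0.02, -1.2, 0, 0, 190, 0, -0.22, 0.02, -1.2, 0, 0, 190, 0, -0.22, 0.02, -1.2, 0, 0, 190, 0, -0.22, 0.02, -1.2, 0, 0, 190, 0, -0.22, 0.02, -1.2, 0, 0, 190]

```text
clock: 17.05
tcp_pos: [0.5242, -0.1837, 0.1527]
eef_rot: [178.6, -0.2, -1.9]
ft_force: [-1.3, 1.6, 5.3]
finger_gap: 0.417
```

>>> arm_command:
  targets: [0, 0, 0, 0, 0, 0, 190, 0, 0, 0, 0, 0, 0, 190, 0, 0, 0, 0, 0, 0, 190, 0, 0, 0, 0, 0, 0, 190, 0, 0, 0, 0, 0, 0, 190, 0, 0, 0, 0, 0, 0, 190, 0, 0, 0, 0, 0, 0, 190, 0, 0, 0, 0, 0, 0, 190, 0, 0, 0, 0, 0, 0, 190, 0, 0, 0, 0, 0, 0, 190, 0, 0, 0, 0, 0, 0, 190, 0, 0, 0, 0, 0, 0, 190]

```text
clock: 18.05
tcp_pos: [0.5242, -0.1837, 0.1527]
eef_rot: [178.6, -0.2, -1.9]
ft_force: [-0.8, 1.5, 4.9]
finger_gap: 0.419
```

```bash
python3 look.py 18; python3 -c "
from h import *
w=snap('wrist');crop(w,290,225,70,50,10,'wz18'); d=snap('side');crop(d,260,190,110,150,4,'d18')"
```

```text
18.15 [ 0.5242 -0.1837  0.1527] [178.63  -0.24  -1.89] [-1.   2.5  4. ] [0.47 0.2  0.  ] 0.414
```

View pics/wz18.png

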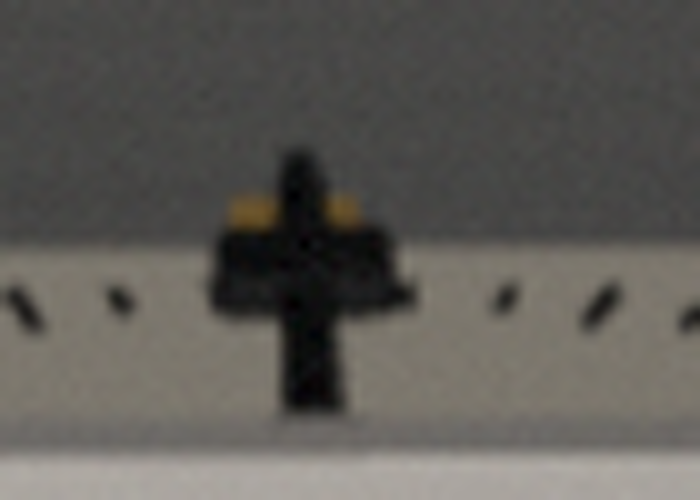

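View pics/s18.png

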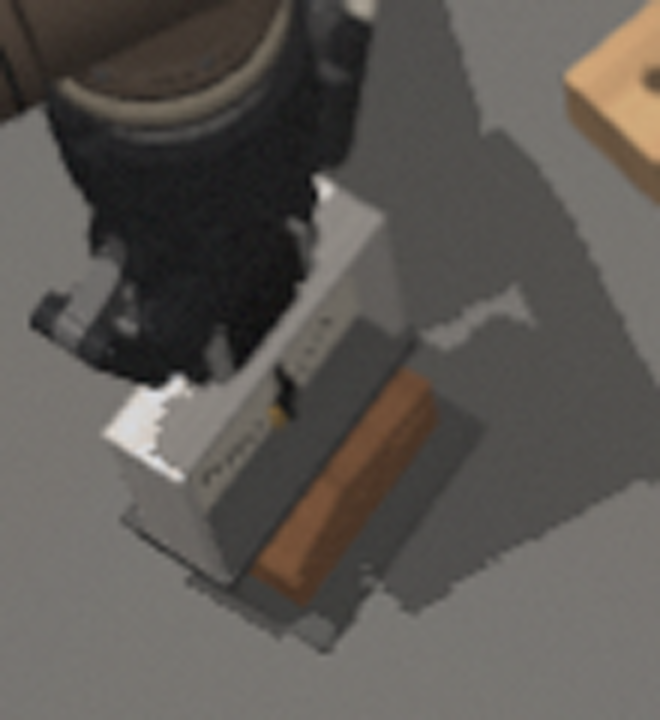

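View pics/d18.png

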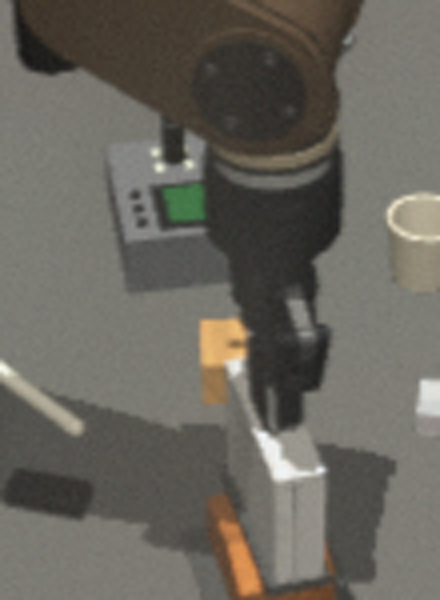

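The mark spans columns 230–360 (centre 295) in the enlarged view, and the pointer is at 300, about 0.3 mm off and settled. The tool feels about 4–5 N upward, so the foot bears on the ridge, and the plug is still home. I'm handing the job in.

```bash
python3 -c "
from h import *
print(bot.job_done()); st=state(); print(st['clock'],st['ft_force'],st['eef_rot'])"
```

```text
the job is handed in; nothing more can be done
None
the job is handed in; nothing more can be done
```

The calibration is done and handed in at about 18 s of the 56 s allowed. The interface gave no verdict.

- **Plug:** I took it from its stand and pushed it into the logger. It came to a hard stop at the shoulder height with about 20 N of push, and I let it go. The pictures afterwards show it standing upright and free in the opening.
- **Gauge:** I gripped the handle with a 40 N grip setting and rocked the gauge on the ridge from a lean of −0.21 rad to about −0.02 rad.
    - **Pointer:** it had settled about 0.3 mm from the mark's middle in the wrist camera view.
    - **Foot:** the tool felt 4–5 N upward, so the foot was bearing on the ridge. I estimate the foot's middle is about 3 mm from the ridge line, with the dial axis within about 0.03 rad of the bench x axis. I did not measure the ridge's own direction separately.
- **Bystanders:** I saw none of them disturbed, but I did not measure their positions again at the end.

Three checks disagreed:

- **Plug over the opening:** before the insertion, the wrist camera and the two fixed cameras differed by about 2 mm on the plug's position. I took a value in between, and the pin went in without contact.
- **Mark angle:** my estimates ranged from −0.01 to −0.03 rad, so I set the final lean from the direct wrist camera view.
- **Depth of pointer and mark:** they appeared about 5 mm apart along the dial axis. I took this as how the parts are drawn and could not verify it. If that gap is real and counts in the 4.5 mm limit, the pointer check would fail.

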